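# Lock the tube shaker for transport and start its bolt by the thread drop

### The arm

A 7-joint arm with a two-finger parallel gripper is mounted at the origin on a cart in front of the work surface, level with it; the furniture and walls round the work are solid. World frame = base frame: x ahead of the robot, y to its left, z up, the work surface at z = 0. Lengths are in m, angles in rad, forces in N, time in s.
With the tool pointing down it reaches from about 0.4 to 0.85 m from the base axis. Payload 10.4 kg.
Tool frame: the origin (TCP) lies between the finger pads; the fingertips stand 14 mm ahead of it and the grasp point (between the pads) lies 5 mm behind it (r.finger_overhang is the z of the fingertips in the tool frame, in m); z points along the fingers, y is the line along which they close (so a half turn about z gives the same grasp; the last joint's range is limited). The gripper opens to 87 mm and grips with 3 to 60 N. Pads are 19 mm wide; open, the fingers measure 117 mm over their backs; the gripper's body (75 mm by 190 mm) begins 51 mm behind the grasp point.
Start: joints at [1.17, 0.332, -0.065, 1.46, 0.022, 1.35, -0.088], TCP at [0.231, -0.581, 0.216] pointing down, gripper open.
Joint ranges: [-2.6, 2.6], [-0.5, 2.12], [-1.47, 1.34], [0.16, 2.42], [-1.27, 4.41], [0.06, 2.06], [-2.6, 2.6]. Speed limits (rad/s): [2.22, 2.22, 2.79, 2.79, 3.14, 3.14, 3.14].

### API

Orientations are given as a unit quaternion [x, y, z, w].
In Python, from bench import r, optics gives the robot as it stands.
- The arm moves only by the shell command python3 -m pendant 'ROWS' [FORCE]. ROWS is JSON, a list of rows, each a list of 7 numbers: the closure, from -1 (fully open) to 1 (shut), then the shift along the tool's x, y, z scaled (see below), then the turn, a rotation vector about the tool's x, y, z scaled (see below). In form: [[grip, x, y, z, rx, ry, rz], ...]. A call has 1 to 8 rows; each row is the pose to reach, as a shift and turn from the pose commanded when the call began, along the tool's axes at that moment; what a row does not reach only later rows make up. The controller multiplies each number of a shift by 0.3 m and each number of a turn by 120 degrees. A row lasts 1/8 s, in which the tool goes at most 62.5 mm and 10.7 degrees, less where a joint would pass 70% of its speed; a pose out of reach is approached as far as the arm can. A call with a number of a shift or a turn outside -1 to 1 is refused whole. A call with a gripper value outside its range is refused whole. The fingers move at their own pace and stop on an object; FORCE is the grip in N (left out, the last holds). Time passes only in rows, so rows that repeat a pose let the fingers close. It gives the time, the measured TCP pose, the force, the opening and the grip force at its end, in the units of the state.
- r.read_state(): the state, without advancing time (a new reading comes with each control period).
- optics.camera(name): name is "side" or "top" or "wrist"; returns a dict with "pixels" (400x640x3 uint8, red, green, blue), "vfov" (degrees; the focal length in pixels is half the picture's height over the tangent of half this angle, whatever the lens; pixels are square), "cx", "cy" (the principal point, pixels), "rvec" (rotation vector, rad) and "tvec" (3), from world to camera coordinates, as OpenCV has them. Camera axes: x right, y down, z forward; pixel columns grow to the right and rows downward; lengths in m; the calibration is good to about 2 mm. A picture is of the moment at which its call begins. There is no depth.
- r.close_job(): hands the job in; it is judged then, once.
The state is a dict: "time": time; "joint_positions": joint angles; "joint_vel": joint speeds; "joint_torque": joint torques, N m; "ee_pos": TCP position; "eef_rot": TCP orientation; "ft_force": force on the tool from outside, world axes, zero at the start; "torque": the same for the moment, N m; "width": finger opening in m; "grip_force": force on a finger pad.
Only numpy, scipy, OpenCV 4.12 (cv2) and the standard library are available. Lean on these libraries where they do the work, as an engineer would, in place of code of your own. Each camera call takes 0.05 s, during which the arm holds its last target. There are 200 camera calls.

### The job

Make the tube shaker ready for transport: slide its blue lock grip fully to the end stop, toward the big knurled bolt. Then start that bolt without crossing the thread: turn it backward (anticlockwise from above) until it drops into its thread and let it drop, and only then turn it forward (clockwise) one full turn from there. Finish still holding the bolt's head in the gripper, the bolt at rest and the lock still at its stop, and leave the other things on the bench where they are.

Things in the scene. Friction and masses are not known exactly. Their poses are not given: they have to be found in the camera images.
- shaker: White bench tube shaker, fixed, 250 (x) x 300 (y) mm, flat deck 61 mm above the worktop. Origin: centre of its underside, on the worktop; x away from its front panel (which faces the robot, yaw up to 0.3 rad), y left, z up. Rear half (x over +0.005): platform with a black rack 113 mm high, its tubes (x over +0.07) up to 160 mm. Front half: lock slide and bolt.
- lock_slide (a joint): Travel of the blue lock grip in m: 0 at the red mark, 0.060 at the end stop by the green mark. It slides along the shaker's -y (toward the bolt), stays where left and takes about 3 N. Away from the stop it blocks the nut plate, so the bolt cannot drop.
- lock_grip_top (a point): Centre of the top of the blue lock grip (99 mm above the worktop), axes as the shaker's: a block 22 mm in x, 20 mm in y, 34 mm tall, foot 4 mm above the deck, on a track with a low metal bar (10 mm above the deck) across each end. Pinch it across its 22 mm, or push it from the far side, fingertips at least 12 mm above the deck.
- slide_end (a point): Point fixed on the shaker where lock_grip_top arrives when the grip is at its end stop.
- transport_bolt: The upright bolt, captive in a brass boss (32 mm across, 14 mm tall, on a flat washer): dark knurled round head 38 mm across and 22 mm tall, 0.25 to 0.5 kg. Origin on its axis, 16 mm below the head's underside; turns with the bolt about the vertical. Pinch the head from above at any yaw; right-hand thread.
- bolt_head (a point): Centre of the top of the bolt's head, on its axis: 113 mm above the worktop at turn 0 before the drop, about 105 mm in the end.
- bolt_mark (a point): Outer end of the white line on top of the head, 16 mm from the axis: shows how the bolt is turned.
- boss_top (a point): Centre of the boss's top face, under the head, 75 mm above the worktop.
- bolt_turn (a joint): Angle of the bolt in rad, growing forward (clockwise from above). It starts at 0.6 to 1.6; turned back to 0 (-0.25 at most) it loses its support and can drop; a stop is at -0.8. One turn forward from the drop is 6.28. Takes about 0.05 N m, stays where left. The bolt also moves 4 mm in height per turn (down when turned forward).
- bolt_drop (a joint): Drop of the bolt in m: 0 while it rides on the thread's start, -0.004 once it has dropped in (weight and a spring pull down, 9 to 12 N). A firm grip may hold it up: the tool then feels this pull, and it drops when the fingers open or go down 4 mm. Once dropped and turned forward, the thread keeps it down.
- cap_tub: Bystander: clear tub of yellow caps, 132 x 164 x 68 mm, origin at the centre of its underside.
- tape: Bystander: roll of brown tape, 93 mm across, 48 mm tall, origin at the centre of its underside.
- timer: Bystander: white lab timer, 62 x 66 x 20 mm, origin at the centre of its underside.
- label_roll: Bystander: roll of blank white labels, 74 mm across, 34 mm tall, origin at the centre of its underside.

How it is judged:
By the outcome, as a careful person would: the job done as asked, in the order asked, and still so for the second after the job is handed in, while the arm keeps its last pose, push and grip.
It also fails if it takes over 72 s, if anything falls off the work surface, if the arm or the gripper's body presses on something with over 40 N, if the wrist force passes 120 N, or if a joint passes its speed limit or range.

## Working session

There is one attempt and no reset: what is moved stays moved. The work goes in short steps, Python scripts to look and compute and a shell command to move; the robot and the scene stay as the last step left them, time stands still between calls to the robot, and variables do not carry over. Pictures are saved under pics/ and viewed, at most 10 in all, crops included, and the job is handed in when it is done.

```bash
mkdir -p pics; ls
cat > h.py <<'E'
import numpy as np, cv2
from scipy.spatial.transform import Rotation as R
from bench import r, optics
def cam(n,save=None):
    c=optics.camera(n)
    c['f']=200/np.tan(np.radians(c['vfov'])/2); c['Rm']=cv2.Rodrigues(np.array(c['rvec'],float))[0]; c['t']=np.array(c['tvec'],float)
    if save: cv2.imwrite('pics/'+save,cv2.cvtColor(np.asarray(c['pixels']),cv2.COLOR_RGB2BGR))
    return c
def ray(c,u,v):
    d=c['Rm'].T@np.array([(u-c['cx'])/c['f'],(v-c['cy'])/c['f'],1]); return -c['Rm'].T@c['t'],d
def onz(c,u,v,z):
    o,d=ray(c,u,v); return o+d*(z-o[2])/d[2]
def proj(c,p):
    q=c['Rm']@np.array(p)+c['t']; return q[:2]/q[2]*c['f']+[c['cx'],c['cy']]
E
python3 - <<'E'
from h import *
for n in('side','top'):
    c=cam(n,n+'0.png'); print(n,c['vfov'],c['cx'],c['cy'],ray(c,0,0)[0],c['Rm'].round(3).tolist(), {k for k in c})
print(r.read_state())
E
```

```text
pics
side 43.39948423350104 318.6768655068365 208.04107709729834 [-0.23983477  1.17225984  0.88121048] [[-0.831, -0.557, -0.002], [-0.269, 0.405, -0.874], [0.488, -0.725, -0.486]] {'tvec', 'f', 'cy', 'Rm', 't', 'pixels', 'rvec', 'vfov', 'cx'}
top 48.78782394430421 313.7000893803494 187.00564249395075 [ 0.24449347 -0.00478512  1.41780045] [[0.034, -0.999, -0.005], [-0.972, -0.032, -0.232], [0.232, 0.012, -0.973]] {'tvec', 'f', 'cy', 'Rm', 't', 'pixels', 'rvec', 'vfov', 'cx'}
{'time': 0.1, 'joint_positions': array([ 1.17037907,  0.33283021, -0.06468915,  1.46081389,  0.02160959,
        1.34991246, -0.08851869]), 'joint_vel': array([-5.86746218e-04, -1.69448643e-03, -7.39389296e-05, -2.02061344e-03,
        2.84289710e-05, -1.25013270e-03, -8.73848482e-04]), 'joint_torque': array([ 2.44945666e-03, -6.24544787e+01,  2.51296861e-02, -3.90716136e+01,
       -6.13009231e-02,  3.65197426e-02, -7.09335481e-06]), 'ee_pos': array([ 0.23041988, -0.58060787,  0.21494077]), 'eef_rot': array([ 9.82210369e-01,  1.87782824e-01, -1.52626150e-04, -6.15486730e-04]), 'ft_force': array([-0.7806677 , -0.26743763,  0.63443401]), 'torque': array([-0.03946046,  0.01514471, -0.02780309]), 'grip_force': 0.0, 'width': 0.08719055267193186}
```

View pics/top0.png

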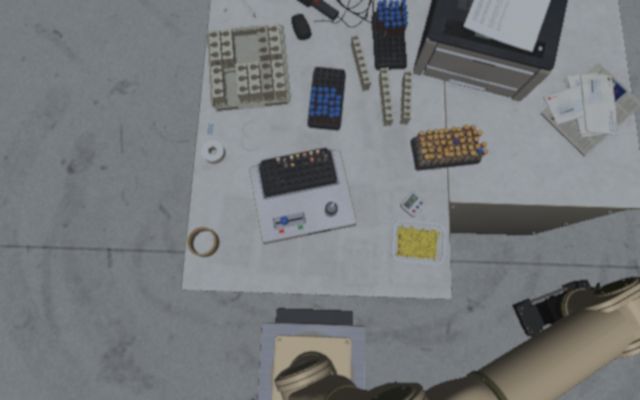

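View pics/side0.png

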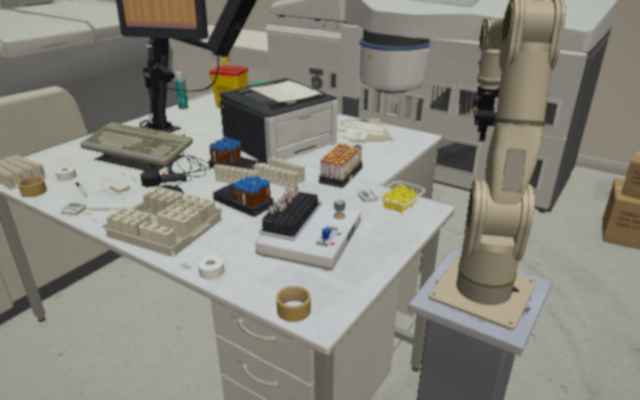

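The top view shows the shaker deck centred near (303,195), with the blue grip at about (284,220), the red mark at (281,231), the green mark at (300,227) and the bolt head at (331,209). The arm is at lower right. In the side view the grip is at (326,235) and the bolt at (340,207).

```bash
python3 - <<'E'
from h import *
def blobs(m,amin=4):
    n,l,s,ce=cv2.connectedComponentsWithStats(m.astype(np.uint8)); return [(s[i,4],ce[i].round(2),s[i,:4].tolist()) for i in range(1,n) if s[i,4]>=amin]
C={}
for n,(x0,y0,x1,y1) in dict(top=(240,140,365,250),side=(250,185,370,270)).items():
    c=cam(n);C[n]=c;im=np.asarray(c['pixels'])[y0:y1,x0:x1]
    hsv=cv2.cvtColor(im,cv2.COLOR_RGB2HSV);H,S,V=cv2.split(hsv)
    for nm,m,z in(('blue',(H>100)&(H<130)&(S>130),.099),('red',((H<8)|(H>172))&(S>110),.061),('green',(H>40)&(H<85)&(S>80),.061)):
        for a,ce,b in blobs(m): 
            p=ce+[x0,y0]; print(n,nm,a,p,b,onz(c,*p,z).round(4))
    for a,ce,b in blobs(V<110,15):
        p=ce+[x0,y0]; print(n,'dark',a,p,b,onz(c,*p,.113).round(4))
    if n=='top':
        g=cv2.GaussianBlur(im,(0,0),.7)
        m=((V>185)&(S<25)).astype(np.uint8)
    cv2.imwrite(f'pics/{n}1.png',cv2.cvtColor(cv2.resize(im,None,fx=5,fy=5,interpolation=cv2.INTER_CUBIC),cv2.COLOR_RGB2BGR))
E
cd pics; python3 -c "
import cv2,numpy as np
a=cv2.imread('top1.png');b=cv2.imread('side1.png');cv2.imwrite('top1c.png',a)"
```

```text
top blue 30 [283.9  220.03] [41, 77, 6, 7] [0.4533 0.0984 0.099 ]
top red 8 [280.88 230.88] [40, 90, 3, 3] [0.4252 0.109  0.061 ]
top green 8 [299.88 226.88] [59, 86, 3, 3] [0.4396 0.0508 0.061 ]
top dark 2747 [296.97 172.54] [19, 8, 79, 50] [0.5994 0.0646 0.113 ]
top dark 90 [330.28 209.73] [85, 62, 12, 14] [ 0.487  -0.0404  0.113 ]
top dark 52 [293.02 219.65] [43, 77, 20, 8] [0.4532 0.0701 0.113 ]
top dark 16 [278.25 222.44] [35, 81, 7, 4] [0.4433 0.1138 0.113 ]
top dark 40 [319.35 231.55] [67, 89, 25, 6] [ 0.4201 -0.0097  0.113 ]
side blue 76 [255.11 187.55] [0, 0, 17, 8] [0.8092 0.0059 0.099 ]
side blue 57 [325.6  233.18] [73, 44, 7, 10] [0.4434 0.1203 0.099 ]
side dark 526 [260.09 200.58] [0, 0, 24, 32] [0.7163 0.0898 0.113 ]
side dark 22 [338.23 185.36] [81, 0, 14, 2] [ 0.5641 -0.1434  0.113 ]
side dark 1505 [290.52 214.92] [12, 7, 57, 45] [0.5787 0.1102 0.113 ]
side dark 57 [339.07 207.25] [85, 19, 10, 9] [ 0.4802 -0.0136  0.113 ]
side dark 47 [350.53 232.77] [97, 40, 8, 16] [0.3725 0.0973 0.113 ]
side dark 27 [324.74 235.56] [73, 48, 5, 8] [0.4262 0.1512 0.113 ]
```

View pics/top1.png

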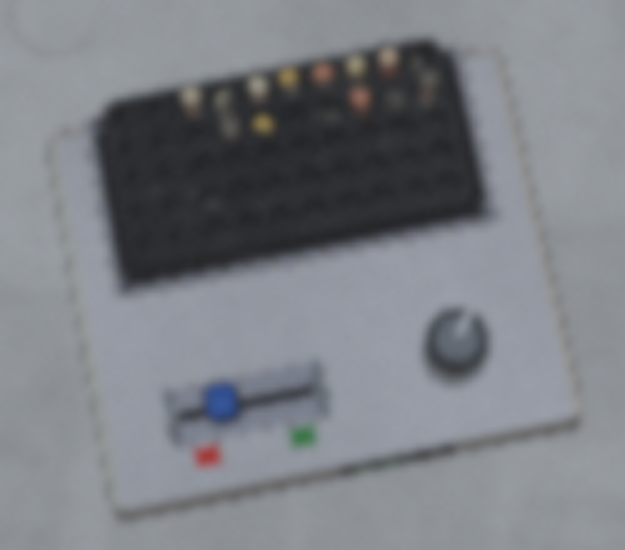

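The crop shows the grip at crop px (222,402), the red mark at (208,455), the green at (303,436), the bolt head at (456,343) and its white line pointing up-right to (466,318). Red to green measures 60 mm, as specified. Next I'll get the shaker frame and work out the first move.

```bash
cat >> h.py <<'E'
def plan(p,yaw):
    "row values from the present pose to TCP p, tool down with tool-x at yaw"
    s=r.read_state(); A=R.from_quat(s['eef_rot']); B=R.from_euler('z',yaw)*R.from_euler('x',np.pi)
    d=A.inv().apply(np.array(p)-s['ee_pos'])/0.3; w=(A.inv()*B).as_rotvec()/np.radians(120)
    return d.round(4),w.round(4)
def st():
    s=r.read_state(); A=R.from_quat(s['eef_rot']).as_matrix()
    print('t',s['time'],'p',s['ee_pos'].round(4),'yaw',np.arctan2(A[1,0],A[0,0]).round(4),'tilt',A[:2,2].round(4),'F',s['ft_force'].round(1),'M',s['torque'].round(2),'w',round(s['width'],4),'g',round(s['grip_force'],1),'q',s['joint_positions'].round(2))
E
python3 - <<'E'
from h import *
c=cam('top')
P={k:onz(c,240+u/5-.4,140+v/5-.4,z) for k,(u,v,z) in dict(fl=(120,517,.061),fr=(578,425,.061),bl=(50,132,.061),br=(500,50,.061),bolt=(456,343,.113),mark=(466,318,.113),grip=(222,400,.099)).items()}
for k in P: print(k,P[k].round(4))
f=P['fr']-P['fl'];print(np.linalg.norm(f),'yaw',np.arctan2(f[0],-f[1]), np.linalg.norm(P['bl']-P['fl']))
print(plan([.42,-.28,.27],1.0)); st()
E
```

```text
fl [0.3861 0.1602 0.061 ]
fr [ 0.4524 -0.1202  0.061 ]
bl [0.6302 0.2199 0.061 ]
br [ 0.6947 -0.0669  0.061 ]
bolt [ 0.4917 -0.0419  0.113 ]
mark [ 0.5072 -0.0475  0.113 ]
grip [0.4546 0.0982 0.099 ]
0.28811654574795925 yaw 0.232319306757709 0.25130539735499324
(array([ 0.957, -0.699, -0.182]), array([-3.000e-04, -1.000e-04, -2.971e-01]))
t 0.25 p [ 0.2305 -0.5808  0.2153] yaw 0.3778 tilt [-0.0002  0.0005] F [-0.4 -0.5 -0.2] M [ 0.03 -0.03  0.02] w 0.0869 g 0.0 q [ 1.17  0.33 -0.06  1.46  0.02  1.35 -0.09]
```

```bash
python3 -m pendant '[[-1,0,0,-0.15,0,0,0],[-1,0.16,-0.12,-0.18,0,0,-0.05],[-1,0.32,-0.23,-0.18,0,0,-0.1],[-1,0.48,-0.35,-0.18,0,0,-0.15],[-1,0.64,-0.47,-0.18,0,0,-0.2],[-1,0.8,-0.58,-0.18,0,0,-0.25],[-1,0.957,-0.7,-0.18,0,0,-0.3],[-1,0.957,-0.7,-0.18,0,0,-0.3]]'
python3 - <<'E'
from h import *
st(); print(plan([.455,.03,.24],1.806))
E
```

```text
time: 1.25
ee_pos: [0.4225, -0.2753, 0.27]
eef_rot: [0.874, 0.486, 0.001, 0.0]
ft_force: [-0.8, 0.5, -0.3]
width: 0.0872
grip_force: 0.0
t 1.25 p [ 0.4225 -0.2753  0.27  ] yaw 1.0153 tilt [0.0011 0.0005] F [-0.8  0.5 -0.3] M [-0.12 -0.04 -0.01] w 0.0872 g 0.0 q [ 0.85  0.06 -0.37  1.67  0.02  1.41 -0.08]
(array([ 0.9216, -0.4447,  0.1007]), array([ 5.000e-04, -3.000e-04, -3.775e-01]))
```

```bash
python3 -m pendant '[[-1,0.14,-0.07,0.02,0,0,-0.06],[-1,0.28,-0.14,0.03,0,0,-0.12],[-1,0.44,-0.22,0.05,0,0,-0.18],[-1,0.6,-0.29,0.07,0,0,-0.24],[-1,0.76,-0.37,0.09,0,0,-0.31],[-1,0.92,-0.445,0.1,0,0,-0.378],[-1,0.92,-0.445,0.1,0,0,-0.378],[-1,0.92,-0.445,0.1,0,0,-0.378]]'
python3 - <<'E'
from h import *
st(); c=cam('wrist','w0.png'); print(ray(c,0,0)[0],c['Rm'].round(2).tolist(),c['vfov'])
for p in([.4546,.098,.099],[.4917,-.0419,.113]): print(proj(c,p))
E
```

```text
time: 2.25
ee_pos: [0.4549, 0.0235, 0.2396]
eef_rot: [0.623, 0.782, -0.0, 0.0]
ft_force: [0.2, -1.2, 0.9]
width: 0.0871
grip_force: 0.0
t 2.25 p [0.4549 0.0235 0.2396] yaw 1.7953 tilt [-0.0001 -0.0004] F [ 0.2 -1.2  0.9] M [-0.05 -0.08  0.05] w 0.0871 g 0.0 q [ 0.56 -0.03 -0.69  1.82 -0.02  1.35  0.1 ]
[0.43999896 0.09023447 0.40905524] [[0.97, 0.22, 0.0], [0.22, -0.94, 0.25], [0.06, -0.25, -0.97]] 58.794692791909576
[340.70898772 102.62517121]
[344.62873467 267.87992234]
```

View pics/w0.png

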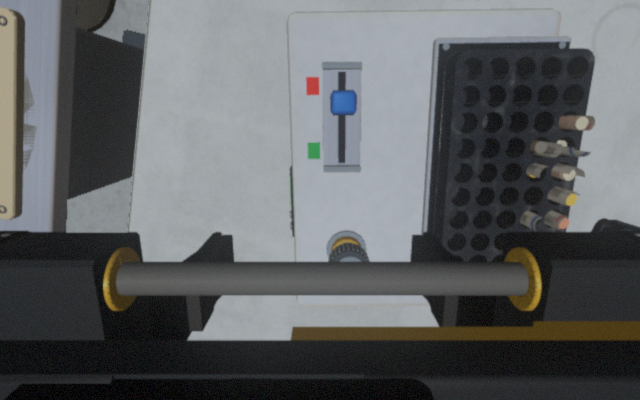

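The wrist view confirms it: blue grip at (343,102), red mark at (313,86), green mark at (313,150), bolt head at about (349,255), half hidden by the fingers.

Run:
```python
from h import *
c=cam('wrist');im=np.asarray(c['pixels']);H,S,V=cv2.split(cv2.cvtColor(im,cv2.COLOR_RGB2HSV));roi=np.zeros_like(V,bool);roi[50:200,290:400]=1
P={}
for nm,m,z in(('blue',(H>100)&(H<130)&(S>130),.099),('red',((H<8)|(H>172))&(S>110),.061),('green',(H>40)&(H<85)&(S>80),.061)):
    q=cv2.minAreaRect(np.argwhere(m&roi)[:,::-1].astype(np.float32)); P[nm]=onz(c,*q[0],z); print(nm,q,P[nm].round(4))
d=P['green']-P['red'];print(np.linalg.norm(d),'yaw',np.arctan2(d[0],-d[1])); u=d[:2]/np.linalg.norm(d)
g=P['blue'][:2]; print('travel now',(g-P['red'][:2])@u)
print(plan([*g,.16],1.806)); st()
```

```text
blue ((343.0, 101.5), (23.0, 24.0), 90.0) [0.4563 0.0989 0.099 ]
red ((312.5, 85.0), (16.0, 11.0), 90.0) [0.427  0.1081 0.061 ]
green ((313.5, 149.5), (15.0, 11.0), 90.0) [0.441  0.0498 0.061 ]
0.059975348913259584 yaw 0.23481565458616496
travel now 0.015728865277868716
(array([0.2458, 0.0607, 0.2652]), array([-0.0001,  0.0001, -0.0056]))
t 2.35 p [0.4549 0.023  0.2396] yaw 1.7943 tilt [-0.0001 -0.0003] F [-0.3  0.2 -0.2] M [ 0.   -0.12  0.01] w 0.0873 g 0.0 q [ 0.56 -0.03 -0.69  1.82 -0.02  1.35  0.1 ]
```

```bash
python3 -m pendant '[[-1,0.13,0.03,0.13,0,0,0],[-1,0.246,0.061,0.2,0,0,-0.006],[-1,0.246,0.061,0.265,0,0,-0.006],[-1,0.246,0.061,0.38,0,0,-0.006],[-1,0.246,0.061,0.49,0,0,-0.006],[-1,0.246,0.061,0.49,0,0,-0.006],[-1,0.246,0.061,0.49,0,0,-0.006]]'
python3 - <<'E'
from h import *
st(); print(plan([.4563,.0989,.092],1.806))
E
```

```text
time: 3.22
ee_pos: [0.4569, 0.1003, 0.0938]
eef_rot: [0.618, 0.786, 0.0, 0.0]
ft_force: [0.4, -0.1, 0.8]
width: 0.087
grip_force: 0.0
t 3.225 p [0.4569 0.1003 0.0938] yaw 1.809 tilt [0.0011 0.0001] F [ 0.4 -0.1  0.8] M [-0.01 -0.14 -0.  ] w 0.087 g 0.0 q [ 0.42  0.17 -0.78  1.98  0.14  1.05 -0.18]
(array([-0.0042, -0.0031,  0.006 ]), array([0.0005, 0.0001, 0.0014]))
```

```bash
python3 -m pendant '[[1,0,0,0.006,0,0,0],[1,0,0,0.006,0,0,0],[1,0,0,0.006,0,0,0],[1,0,0,0.006,0,0,0],[1,0,0,0.006,0,0,0],[1,0,0,0.006,0,0,0]]' 20
python3 - <<'E'
from h import *
st()
E
```

```text
time: 3.98
ee_pos: [0.4561, 0.1008, 0.0908]
eef_rot: [0.618, 0.787, -0.0, 0.0]
ft_force: [0.3, 0.2, -0.1]
width: 0.0352
grip_force: 0.0
t 3.975 p [0.4561 0.1008 0.0908] yaw 1.8104 tilt [ 0.     -0.0001] F [ 0.3  0.2 -0.1] M [ 0.05 -0.11 -0.01] w 0.0352 g 0.0 q [ 0.42  0.18 -0.78  1.98  0.14  1.04 -0.19]
```

```bash
python3 -m pendant '[[1,0,0,0,0,0,0],[1,0,0,0,0,0,0],[1,0,0,0,0,0,0],[1,0,0,0,0,0,0],[1,-0.03,0,0,0,0,0],[1,-0.06,0,0,0,0,0],[1,-0.09,0,0,0,0,0],[1,-0.12,0,0,0,0,0]]' 20
python3 - <<'E'
from h import *
st()
E
```

```text
time: 4.97
ee_pos: [0.4647, 0.0651, 0.0908]
eef_rot: [0.618, 0.786, -0.0, -0.0]
ft_force: [-1.4, 4.6, 0.9]
width: 0.0208
grip_force: 20.0
t 4.975 p [0.4647 0.0651 0.0908] yaw 1.8101 tilt [-0.0003  0.0001] F [-1.4  4.6  0.9] M [0.93 0.37 0.01] w 0.0208 g 20.0 q [ 0.47  0.18 -0.75  1.97  0.14  1.04 -0.11]
```

```bash
python3 -m pendant '[[1,-0.015,0,0,0,0,0],[1,-0.025,0,0,0,0,0],[1,-0.03,0,0,0,0,0],[1,-0.035,0,0,0,0,0],[1,-0.04,0,0,0,0,0],[1,-0.04,0,0,0,0,0]]' 20
python3 - <<'E'
from h import *
st()
E
```

```text
time: 5.72
ee_pos: [0.4666, 0.0574, 0.0908]
eef_rot: [0.616, 0.787, 0.001, -0.002]
ft_force: [-6.0, 14.3, 2.2]
width: 0.0212
grip_force: 20.0
t 5.725 p [0.4666 0.0574 0.0908] yaw 1.8131 tilt [-0.0013  0.0034] F [-6.  14.3  2.2] M [ 3.15  1.22 -0.03] w 0.0212 g 20.0 q [ 0.49  0.18 -0.75  1.97  0.14  1.04 -0.08]
```

```bash
python3 -m pendant '[[-1,0,0,0,0,0,0],[-1,0,0,0,0,0,0],[-1,0,0,0,0,0,0],[-1,0,0,-0.15,0,0,0],[-1,0,0,-0.3,0,0,0],[-1,0,0,-0.5,0,0,0],[-1,0,0,-0.5,0,0,0],[-1,0,0,-0.5,0,0,0]]'
python3 - <<'E'
from h import *
st(); c=cam('wrist','w1.png')
print(proj(c,[.4666,.0558,.099]),proj(c,[.4917,-.0419,.113]))
E
```

```text
time: 6.72
ee_pos: [0.4674, 0.0537, 0.2405]
eef_rot: [0.618, 0.786, -0.0, 0.0]
ft_force: [-0.1, -0.2, -0.2]
width: 0.0856
grip_force: 0.0
t 6.725 p [0.4674 0.0537 0.2405] yaw 1.8097 tilt [ 0.0001 -0.0007] F [-0.1 -0.2 -0.2] M [-0.01 -0.05  0.01] w 0.0856 g 0.0 q [ 0.54  0.02 -0.75  1.78  0.01  1.35  0.03]
[320.92189331 184.28510197] [322.15977491 293.78106435]
```

View pics/w1.png

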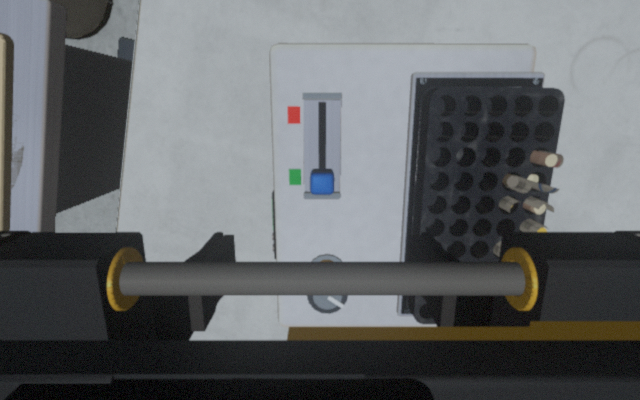

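The grip sits hard against the green-side bar at (321,181). The bolt head at (327,288) is half hidden, with its white line pointing to (345,305). I'll move so that it's in clear view.

```bash
python3 -m pendant '[[-1,-0.15,0,0,0,0,0],[-1,-0.3,0,0,0,0,0],[-1,-0.46,0,0,0,0,0],[-1,-0.46,0,0,0,0,0],[-1,-0.46,0,0,0,0,0]]'
cat >> h.py <<'E'
def bolt(z,roi=None,save=None,guess=(.4917,-.0419)):
    c=cam('wrist',save); im=np.asarray(c['pixels']); g=proj(c,[*guess,z]); x0,y0=(g-45).astype(int); y1=min(y0+90,400)
    im=im[y0:y1,x0:x0+90]
    G=cv2.resize(im,None,fx=6,fy=6,interpolation=cv2.INTER_CUBIC)
    if save: cv2.imwrite('pics/c'+save,cv2.cvtColor(G,cv2.COLOR_RGB2BGR))
    return c,(x0,y0),im
E
python3 - <<'E'
from h import *
st(); c,o,im=bolt(.113,save='w2.png'); print(o)
E
```

```text
time: 7.4
ee_pos: [0.4997, -0.0793, 0.2397]
eef_rot: [0.617, 0.787, -0.0, -0.001]
ft_force: [1.0, 0.7, 0.5]
width: 0.087
grip_force: 0.0
t 7.4 p [ 0.4997 -0.0793  0.2397] yaw 1.8106 tilt [-0.0019  0.001 ] F [1.  0.7 0.5] M [ 0.04 -0.09 -0.02] w 0.087 g 0.0 q [ 0.66  0.1  -0.63  1.7   0.06  1.36  0.26]
(np.int64(277), np.int64(100))
```

View pics/cw2.png

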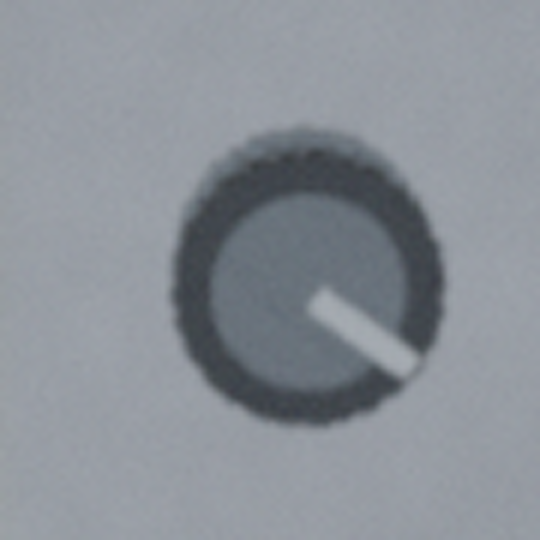

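The crop shows the head's top disc centred at crop (307,290) and the white line from (318,300) to (411,369).

```bash
cat >> h.py <<'E'
def bm(c,o,ctr,mk,z):
    f=lambda p:onz(c,p[0]/6+o[0]-.4,p[1]/6+o[1]-.4,z)
    a,b=f(ctr),f(mk); d=(b-a)[:2]; print('bolt',a.round(4),'mark r',np.linalg.norm(d).round(4),'angle',np.arctan2(d[1],d[0]).round(3)); return a
E
python3 - <<'E'
from h import *
c=cam('wrist'); a=bm(c,(277,100),(307,290),(411,369),.1125)
bm(c,(277,100),(172,290),(442,290),.1125); 
print(plan([*a[:2],.18],1.81)); st()
E
```

```text
bolt [ 0.4963 -0.0423  0.1125] mark r 0.0183 angle -0.403
bolt [ 0.4781 -0.0468  0.1125] mark r 0.0375 angle 0.242
(array([0.1207, 0.0173, 0.2012]), array([-0.0004, -0.0002,  0.001 ]))
t 7.5 p [ 0.4999 -0.0787  0.2403] yaw 1.8121 tilt [-0.0008  0.0003] F [ 0.1 -0.  -0.3] M [ 0.03 -0.14 -0.  ] w 0.0871 g 0.0 q [ 0.66  0.1  -0.63  1.7   0.06  1.36  0.26]
```

```bash
python3 -m pendant '[[-1,0.06,0.01,0.1,0,0,0],[-1,0.121,0.017,0.2,0,0,0],[-1,0.121,0.017,0.33,0,0,0],[-1,0.121,0.017,0.46,0,0,0],[-1,0.121,0.017,0.46,0,0,0],[-1,0.121,0.017,0.46,0,0,0],[1,0.121,0.017,0.46,0,0,0],[1,0.121,0.017,0.46,0,0,0]]' 30
python3 - <<'E'
from h import *
st();  print(plan([.4963,-.0423,.102],1.81))
E
```

```text
time: 8.5
ee_pos: [0.4972, -0.0435, 0.104]
eef_rot: [0.618, 0.786, 0.0, 0.001]
ft_force: [-0.1, -0.6, 0.5]
width: 0.0745
grip_force: 0.0
t 8.5 p [ 0.4972 -0.0435  0.104 ] yaw 1.8102 tilt [ 0.0018 -0.0006] F [-0.1 -0.6  0.5] M [ 0.02 -0.1  -0.02] w 0.0745 g 0.0 q [ 0.59  0.21 -0.65  1.9   0.15  1.08  0.12]
(array([ 0.0048, -0.0021,  0.0065]), array([0.0008, 0.0005, 0.0001]))
```

```bash
python3 -m pendant '[[1,0.004,-0.002,0.005,0,0,0],[1,0.004,-0.002,0.005,0,0,0],[1,0.004,-0.002,0.005,0,0,0],[1,0.004,-0.002,0.005,0,0,0],[1,0.004,-0.002,0.005,0,0,0],[1,0.004,-0.002,0.005,0,0,0]]' 30
python3 - <<'E'
from h import *
st()
E
```

```text
time: 9.25
ee_pos: [0.4958, -0.0424, 0.1014]
eef_rot: [0.618, 0.787, 0.0, 0.0]
ft_force: [0.4, 0.3, -1.1]
width: 0.036
grip_force: 30.0
t 9.25 p [ 0.4958 -0.0424  0.1014] yaw 1.8104 tilt [ 0.0002 -0.    ] F [ 0.4  0.3 -1.1] M [ 0.03 -0.24  0.04] w 0.036 g 30.0 q [ 0.59  0.21 -0.66  1.9   0.15  1.07  0.12]
```

```bash
python3 -m pendant '[[1,0,0,0,0,0,-0.04],[1,0,0,0,0,0,-0.08],[1,0,0,-0.0005,0,0,-0.12],[1,0,0,-0.0005,0,0,-0.16],[1,0,0,-0.001,0,0,-0.2],[1,0,0,-0.001,0,0,-0.24],[1,0,0,-0.001,0,0,-0.24]]' 30
python3 - <<'E'
from h import *
st()
E
```

```text
time: 10.12
ee_pos: [0.4958, -0.0425, 0.1017]
eef_rot: [0.403, 0.915, 0.0, 0.0]
ft_force: [-0.1, -0.0, -0.3]
width: 0.0359
grip_force: 30.0
t 10.125 p [ 0.4958 -0.0425  0.1017] yaw 2.3124 tilt [0.0002 0.    ] F [-0.1 -0.  -0.3] M [ 0.08 -0.24  0.04] w 0.0359 g 30.0 q [ 0.65  0.22 -0.72  1.9   0.17  1.08  0.61]
```

```bash
for i in 1; do python3 -m pendant '[[1,0,0,0,0,0,-0.035],[1,0,0,-0.0005,0,0,-0.07],[1,0,0,-0.0005,0,0,-0.07]]'; done; python3 -m pendant '[[1,0,0,0,0,0,-0.035],[1,0,0,-0.0005,0,0,-0.07],[1,0,0,-0.0005,0,0,-0.07]]'
```

```text
time: 10.5
ee_pos: [0.4958, -0.0425, 0.1017]
eef_rot: [0.335, 0.942, 0.0, 0.0]
ft_force: [1.6, 0.3, -3.5]
width: 0.0364
grip_force: 30.0
time: 10.88
ee_pos: [0.4955, -0.0424, 0.1013]
eef_rot: [0.266, 0.964, 0.0, -0.0]
ft_force: [4.4, 0.9, -11.2]
width: 0.0361
grip_force: 30.0
```

```bash
python3 -m pendant '[[1,0,0,0,0,0,-0.025],[1,0,0,0,0,0,-0.05],[1,0,0,0,0,0,-0.05]]'; python3 -c "
from h import *
st()"
```

```text
time: 11.25
ee_pos: [0.4954, -0.0424, 0.1013]
eef_rot: [0.215, 0.977, 0.0, -0.0]
ft_force: [5.4, 0.2, -12.6]
width: 0.0361
grip_force: 30.0
t 11.25 p [ 0.4954 -0.0424  0.1013] yaw 2.7079 tilt [-0.0007  0.0004] F [  5.4   0.2 -12.6] M [ 0.17 -1.21  0.02] w 0.0361 g 30.0 q [ 0.69  0.23 -0.77  1.9   0.18  1.08  0.99]
```

The downward pull levels off at about 12 N, so the bolt has lost its support. I'll lower in two steps to let it drop.

```bash
python3 -m pendant '[[1,0,0,0.0035,0,0,0],[1,0,0,0.007,0,0,0],[1,0,0,0.007,0,0,0]]'; python3 -m pendant '[[1,0,0,0.0035,0,0,0],[1,0,0,0.007,0,0,0],[1,0,0,0.007,0,0,0],[1,0,0,0.007,0,0,0]]'
```

```text
time: 11.62
ee_pos: [0.4955, -0.0424, 0.0996]
eef_rot: [0.214, 0.977, -0.0, -0.0]
ft_force: [3.9, -0.0, -12.0]
width: 0.036
grip_force: 30.0
time: 12.12
ee_pos: [0.4959, -0.0424, 0.0982]
eef_rot: [0.214, 0.977, -0.0, 0.0]
ft_force: [-1.3, 0.6, -1.6]
width: 0.0362
grip_force: 30.0
```

```bash
python3 -m pendant '[[-1,0,0,0,0,0,0],[-1,0,0,0,0,0,0],[-1,0,0,0,0,0,0],[1,0,0,0,0,0,0],[1,0,0,0,0,0,0],[1,0,0,0,0,0,0],[1,0,0,0,0,0,0],[1,0,0,0,0,0,0]]' 30; python3 -c "
from h import *
st()"
```

```text
time: 13.12
ee_pos: [0.4958, -0.0424, 0.0978]
eef_rot: [0.214, 0.977, -0.0, 0.0]
ft_force: [0.4, 0.0, -0.0]
width: 0.0365
grip_force: 30.0
t 13.125 p [ 0.4958 -0.0424  0.0978] yaw 2.711 tilt [ 0.0001 -0.0001] F [ 0.4  0.  -0. ] M [ 0.09 -0.18  0.03] w 0.0365 g 30.0 q [ 0.69  0.24 -0.77  1.9   0.19  1.07  0.99]
```

```bash
python3 -m pendant '[[1,0,0,0,0,0,0.06],[1,0,0,0.0005,0,0,0.12],[1,0,0,0.001,0,0,0.18],[1,0,0,0.001,0,0,0.24],[1,0,0,0.001,0,0,0.24]]';python3 -m pendant '[[1,0,0,0,0,0,0.08],[1,0,0,0.0007,0,0,0.16],[1,0,0,0.001,0,0,0.24],[1,0,0,0.0014,0,0,0.32],[1,0,0,0.0017,0,0,0.4],[1,0,0,0.002,0,0,0.48],[1,0,0,0.0025,0,0,0.56],[1,0,0,0.0025,0,0,0.56]]'; python3 -c "
from h import *
st()"
```

```text
time: 13.75
ee_pos: [0.4958, -0.0423, 0.0974]
eef_rot: [0.45, 0.893, -0.0, 0.0]
ft_force: [0.5, 1.1, -1.1]
width: 0.0365
grip_force: 30.0
time: 14.75
ee_pos: [0.4958, -0.0424, 0.0967]
eef_rot: [0.868, 0.496, 0.0, 0.0]
ft_force: [0.8, 0.1, -1.2]
width: 0.0363
grip_force: 30.0
t 14.75 p [ 0.4958 -0.0424  0.0967] yaw 1.039 tilt [ 0.0003 -0.0001] F [ 0.8  0.1 -1.2] M [-0.06 -0.33 -0.03] w 0.0363 g 30.0 q [ 0.51  0.21 -0.56  1.91  0.12  1.06 -0.64]
```

```bash
python3 -m pendant '[[1,0,0,0,0,0,0.08],[1,0,0,0.0007,0,0,0.16],[1,0,0,0.001,0,0,0.24],[1,0,0,0.0014,0,0,0.32],[1,0,0,0.0017,0,0,0.4],[1,0,0,0.002,0,0,0.48],[1,0,0,0.0025,0,0,0.56],[1,0,0,0.0025,0,0,0.56]]';python3 -m pendant '[[1,0,0,0,0,0,0.06],[1,0,0,0.0005,0,0,0.12],[1,0,0,0.001,0,0,0.18],[1,0,0,0.001,0,0,0.22],[1,0,0,0.001,0,0,0.22],[1,0,0,0.001,0,0,0.22]]'; python3 -c "
from h import *
st()"
```

```text
time: 15.75
ee_pos: [0.4958, -0.0425, 0.096]
eef_rot: [0.998, -0.066, 0.0, 0.0]
ft_force: [2.4, -0.3, -1.3]
width: 0.0364
grip_force: 30.0
time: 16.5
ee_pos: [0.4958, -0.0425, 0.0957]
eef_rot: [0.956, -0.292, 0.0, 0.0]
ft_force: [1.0, -1.0, -1.9]
width: 0.0363
grip_force: 30.0
t 16.5 p [ 0.4958 -0.0425  0.0957] yaw -0.5932 tilt [ 0.0002 -0.0001] F [ 1.  -1.  -1.9] M [-0.04 -0.28 -0.03] w 0.0363 g 30.0 q [ 0.36  0.19 -0.39  1.92  0.08  1.05 -2.24]
```

```bash
python3 -m pendant '[[-1,0,0,0,0,0,0],[-1,0,0,0,0,0,0],[-1,0,0,0,0,0,0],[-1,0,0,-0.17,0,0,0],[-1,0,0,-0.34,0,0,0],[-1,-0.14,0,-0.47,0,0,0],[-1,-0.14,0,-0.47,0,0,0],[-1,-0.14,0,-0.47,0,0,0]]'
python3 - <<'E'
from h import *
st(); c,o,im=bolt(.107,save='w3.png',guess=(.4958,-.0424)); print(o)
E
```

```text
time: 17.5
ee_pos: [0.4609, -0.0191, 0.2362]
eef_rot: [0.956, -0.295, -0.0, 0.0]
ft_force: [0.2, 1.0, -1.0]
width: 0.0868
grip_force: 0.0
t 17.5 p [ 0.4609 -0.0191  0.2362] yaw -0.5981 tilt [-0.0002 -0.0005] F [ 0.2  1.  -1. ] M [0.05 0.03 0.03] w 0.0868 g 0.0 q [ 0.36 -0.02 -0.41  1.82 -0.01  1.34 -2.21]
(np.int64(276), np.int64(97))
```

View pics/cw3.png

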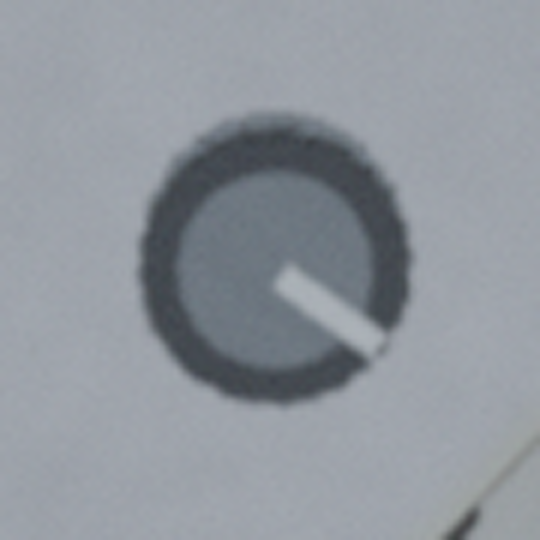

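The mark sits at the same angle relative to the gripper as at first (disc (275,270), line end (380,348)), so the grip did not slip. Now wind back with the fingers open.

```bash
python3 -m pendant '[[-1,0.14,0,0,0,0,-0.085],[-1,0.14,0,0,0,0,-0.17],[-1,0.14,0,0,0,0,-0.255],[-1,0.14,0,0,0,0,-0.34],[-1,0.14,0,0,0,0,-0.425],[-1,0.14,0,0,0,0,-0.51],[-1,0.14,0,0,0,0,-0.595],[-1,0.14,0,0,0,0,-0.68]]' >/dev/null;  python3 -m pendant '[[-1,0,0,0,0,0,-0.085],[-1,0,0,0,0,0,-0.17],[-1,0,0,0,0,0,-0.255],[-1,0,0,0,0,0,-0.34],[-1,0,0,0,0,0,-0.425],[-1,0,0,0,0,0,-0.51],[-1,0,0,0,0,0,-0.595],[-1,0,0,0,0,0,-0.68]]' >/dev/null
python3 - <<'E'
from h import *
c=cam('wrist'); 
st(); print(plan([.4958,-.0424,.0955],2.5))
E
```

```text
t 19.6 p [ 0.4954 -0.043   0.235 ] yaw 2.2645 tilt [-0.0028  0.0007] F [ 0.8 -0.2  0.4] M [ 0.02 -0.1   0.04] w 0.0868 g 0.0 q [ 0.46  0.07 -0.48  1.74  0.03  1.34  0.66]
(array([-3.00e-04,  3.00e-03,  4.65e-01]), array([-0.0007, -0.0012, -0.1124]))
```

```bash
python3 -m pendant '[[-1,0,0.002,0.15,0,0,-0.06],[-1,0,0.002,0.3,0,0,-0.11],[-1,0,0.002,0.4,0,0,-0.11],[-1,0,0.002,0.463,0,0,-0.11],[-1,0,0.002,0.463,0,0,-0.11],[-1,0,0.002,0.463,0,0,-0.11]]' >/dev/null;  python3 -m pendant '[[1,0,0,0,0,0,0],[1,0,0,0,0,0,0],[1,0,0,0,0,0,0],[1,0,0,0,0,0,0],[1,0,0,0,0,0,0],[1,0,0,0,0,0,0],[1,0,0,0,0,0,0],[1,0,0,0,0,0,0]]' 30 >/dev/null
python3 -c "
from h import *
st()"
```

```text
t 21.35 p [ 0.496  -0.0423  0.0978] yaw 2.4804 tilt [-0.0003 -0.0004] F [-1.3 -2.1  2.4] M [-0.39  0.33  0.01] w 0.036 g 30.0 q [ 0.44  0.2  -0.49  1.91  0.11  1.06  0.82]
```

```bash
python3 -m pendant '[[1,0,0,0,0,0,0.08],[1,0,0,0.0007,0,0,0.16],[1,0,0,0.001,0,0,0.24],[1,0,0,0.0014,0,0,0.32],[1,0,0,0.0017,0,0,0.4],[1,0,0,0.002,0,0,0.48],[1,0,0,0.0035,0,0,0.56],[1,0,0,0.0035,0,0,0.56]]';python3 -m pendant '[[1,0,0,0,0,0,0.08],[1,0,0,0.0007,0,0,0.16],[1,0,0,0.001,0,0,0.24],[1,0,0,0.0014,0,0,0.32],[1,0,0,0.0017,0,0,0.4],[1,0,0,0.002,0,0,0.48],[1,0,0,0.0035,0,0,0.56],[1,0,0,0.0035,0,0,0.56]]'; python3 -c "
from h import *
st()"
```

```text
time: 22.35
ee_pos: [0.4961, -0.0423, 0.0969]
eef_rot: [0.794, 0.607, -0.0, 0.0]
ft_force: [-3.2, -1.8, 4.8]
width: 0.0354
grip_force: 30.0
time: 23.35
ee_pos: [0.4962, -0.0424, 0.0961]
eef_rot: [0.998, 0.067, 0.0, 0.0]
ft_force: [-4.8, -3.1, 7.5]
width: 0.0355
grip_force: 30.0
t 23.35 p [ 0.4962 -0.0424  0.0961] yaw 0.1335 tilt [ 0.0002 -0.0006] F [-4.8 -3.1  7.5] M [-0.57  0.85 -0.06] w 0.0355 g 30.0 q [ 0.24  0.18 -0.27  1.92  0.05  1.05 -1.49]
```

```bash
python3 -m pendant '[[1,0,0,0,0,0,0.07],[1,0,0,0,0,0,0.14],[1,0,0,0,0,0,0.21],[1,0,0,-0.001,0,0,0.28],[1,0,0,-0.001,0,0,0.336],[1,0,0,-0.001,0,0,0.336],[1,0,0,-0.001,0,0,0.336]]'
python3 - <<'E'
from h import *
st()
for n,z in(('top',0),):
    c=cam(n,'end.png')
E
```

```text
time: 24.22
ee_pos: [0.496, -0.0423, 0.0958]
eef_rot: [0.96, -0.279, -0.0, 0.0]
ft_force: [-3.1, -3.3, 1.6]
width: 0.0355
grip_force: 30.0
t 24.225 p [ 0.496  -0.0423  0.0958] yaw -0.5659 tilt [-0.0005 -0.0004] F [-3.1 -3.3  1.6] M [-0.78  0.7  -0.05] w 0.0355 g 30.0 q [ 0.18  0.17 -0.2   1.93  0.04  1.05 -2.18]
```

All told it has turned 6.35 rad forward since the drop. I'll release briefly to check the mark and the lock, then grip again.

```bash
python3 -m pendant '[[-1,0,0,0,0,0,0],[-1,0,0,0,0,0,0],[-1,0,0,0,0,0,0],[-1,0,0,-0.17,0,0,0],[-1,0,0,-0.34,0,0,0],[-1,-0.14,0,-0.47,0,0,0],[-1,-0.14,0,-0.47,0,0,0],[-1,-0.14,0,-0.47,0,0,0]]'
python3 - <<'E'
from h import *
st(); c,o,im=bolt(.105,save='w4.png',guess=(.4958,-.0424)); print(o)
a=cv2.imread('pics/w4.png');b=cv2.imread('pics/cw4.png');cv2.imwrite('pics/v4.png',np.hstack([cv2.resize(a,(400,250)),cv2.resize(b[:,:],(250,250))]) if 0 else b)
H,S,V=cv2.split(cv2.cvtColor(np.asarray(c['pixels']),cv2.COLOR_RGB2HSV));m=(H>100)&(H<130)&(S>130)
n,l,s,ce=cv2.connectedComponentsWithStats(m.astype(np.uint8))
for i in range(1,n):
    if s[i,4]>100: print('blue',s[i],onz(c,*ce[i],.097).round(4))
t=cam('top');H,S,V=cv2.split(cv2.cvtColor(np.asarray(t['pixels'])[205:240,265:320],cv2.COLOR_RGB2HSV));m=(H>100)&(H<130)&(S>130)
q=np.argwhere(m).mean(0)[::-1]+[265,205] if m.any() else None; print('top blue',q,None if q is None else onz(t,*q,.099))
E
```

```text
time: 25.28
ee_pos: [0.4608, -0.0195, 0.2366]
eef_rot: [0.96, -0.28, 0.0, 0.0]
ft_force: [-0.5, -0.3, -0.1]
width: 0.087
grip_force: 0.0
t 25.275 p [ 0.4608 -0.0195  0.2366] yaw -0.5686 tilt [ 0.0002 -0.0002] F [-0.5 -0.3 -0.1] M [0.07 0.07 0.01] w 0.087 g 0.0 q [ 0.17 -0.03 -0.22  1.83 -0.01  1.34 -2.19]
(np.int64(277), np.int64(97))
blue [236 211  27  28 450] [0.4677 0.0548 0.097 ]
top blue [298.13333333 217.23333333] [0.46329837 0.05578142 0.099     ]
```

View pics/cw4.png

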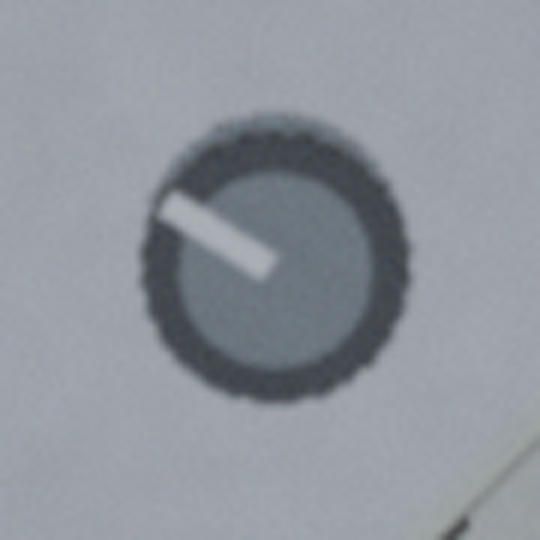

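The disc is at (276,271) and the line ends at (167,206), about half a turn on from the last look. The lock measures at (0.468, 0.055), its end stop.

Run:
```python
from h import *
c=cam('wrist')
bm(c,(277,97),(276,271),(167,206),.1055); bm(c,(277,97),(270,267),(167,206),.1055)
bm(c,(276,97),(275,270),(380,348),.107)  # w3, nearly same camera (yaw 0.03 off)
st(); print(plan([.4958,-.0423,.0955],-.5686))
```

```text
bolt [ 0.4958 -0.0435  0.1055] mark r 0.0175 angle 0.47
bolt [ 0.4967 -0.043   0.1055] mark r 0.0165 angle 0.473
bolt [ 0.4965 -0.0428  0.107 ] mark r 0.0182 angle -2.773
t 25.425 p [ 0.4606 -0.0198  0.2357] yaw -0.5694 tilt [-0.0021  0.0001] F [-0.3  0.2  0. ] M [0.03 0.03 0.  ] w 0.0867 g 0.0 q [ 0.17 -0.03 -0.22  1.83 -0.01  1.34 -2.19]
(array([ 0.14  , -0.0005,  0.467 ]), array([ 0.0005,  0.0009, -0.0004]))
```

```bash
python3 -m pendant '[[-1,0.14,0,0.1,0,0,0],[-1,0.14,0,0.25,0,0,0],[-1,0.14,0,0.38,0,0,0],[-1,0.14,0,0.465,0,0,0],[-1,0.14,0,0.465,0,0,0],[-1,0.14,0,0.465,0,0,0]]' >/dev/null;  python3 -m pendant '[[1,0,0,0,0,0,0],[1,0,0,0,0,0,0],[1,0,0,0,0,0,0],[1,0,0,0,0,0,0],[1,0,0,0,0,0,0],[1,0,0,0,0,0,0],[1,0,0,0,0,0,0]]' 30 >/dev/null
python3 -m pendant '[[1,0,0,0,0,0,0.02],[1,0,0,0,0,0,0.04],[1,0,0,0,0,0,0.04],[1,0,0,0,0,0,0.04]]'
python3 -c "
from h import *
st()"
```

```text
time: 27.55
ee_pos: [0.4971, -0.0424, 0.0985]
eef_rot: [0.947, -0.321, 0.001, -0.0]
ft_force: [0.5, -0.9, 7.3]
width: 0.0006
grip_force: 3.6
t 27.55 p [ 0.4971 -0.0424  0.0985] yaw -0.653 tilt [ 0.002  -0.0006] F [ 0.5 -0.9  7.3] M [-0.01  0.16  0.01] w 0.0006 g 3.6 q [ 0.18  0.17 -0.2   1.92  0.04  1.05 -2.26]
```

The fingers shut to 0.6 mm, so something is off. I'll look before moving.

Run:
```python
from h import *
st()
s=cam('side');w=cam('wrist');t=cam('top')
g=lambda c,x0,y0,x1,y1,W,Hh:cv2.resize(cv2.cvtColor(np.asarray(c['pixels'])[y0:y1,x0:x1],cv2.COLOR_RGB2BGR),(W,Hh),interpolation=cv2.INTER_CUBIC)
print(proj(s,[.496,-.042,.1]))
cv2.imwrite('pics/q.png',np.vstack([np.hstack([g(s,280,160,400,260,400,333),g(t,270,150,390,250,400,333)]),g(w,0,130,640,343,800,266)]))
```

```text
t 27.55 p [ 0.4971 -0.0424  0.0985] yaw -0.653 tilt [ 0.002  -0.0006] F [ 0.5 -0.9  7.3] M [-0.01  0.16  0.01] w 0.0006 g 3.6 q [ 0.18  0.17 -0.2   1.92  0.04  1.05 -2.26]
[339.48319765 205.90866394]
```

View pics/q.png

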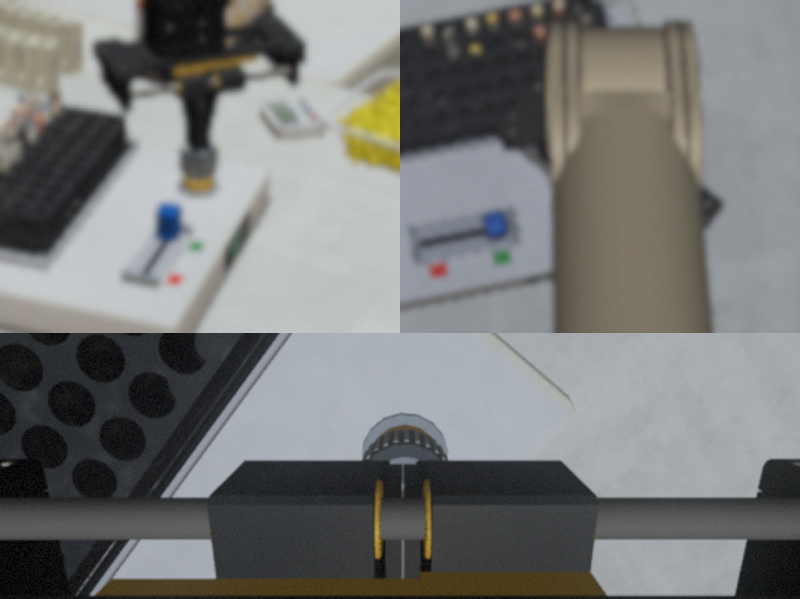

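The wrist and side crops show the closed fingers meeting on the head instead of round it. The lock is still at the green mark. I'll open in place and read the width.

```bash
python3 -m pendant '[[-1,0,0,0,0,0,0],[-1,0,0,0,0,0,0]]' 
python3 -m pendant '[[-1,0,0,0,0,0,0],[-1,0,0,0,0,0,0],[-1,0,0,0,0,0,0]]'; python3 -c "
from h import *
st(); print(r.finger_overhang)"
```

```text
time: 27.95
ee_pos: [0.4973, -0.042, 0.0985]
eef_rot: [0.947, -0.321, 0.001, -0.0]
ft_force: [0.1, 0.0, 6.7]
width: 0.0131
grip_force: 3.3
time: 28.32
ee_pos: [0.4969, -0.0417, 0.098]
eef_rot: [0.947, -0.32, 0.001, -0.0]
ft_force: [-0.1, 0.4, -0.4]
width: 0.0425
grip_force: 0.0
t 28.325 p [ 0.4969 -0.0417  0.098 ] yaw -0.6523 tilt [0.0017 0.0002] F [-0.1  0.4 -0.4] M [ 0.14 -0.03  0.05] w 0.0425 g 0.0 q [ 0.18  0.17 -0.2   1.92  0.04  1.05 -2.26]
0.014
```

```bash
python3 -m pendant '[[-1,0,0,0,0,0,0],[-1,0,0,0,0,0,0],[-1,0,0,0,0,0,0]]' >/dev/null; python3 -m pendant '[[-1,0,0,-0.17,0,0,0],[-1,0,0,-0.34,0,0,0],[-1,-0.14,0,-0.47,0,0,0],[-1,-0.14,0,-0.47,0,0,0],[-1,-0.14,0,-0.47,0,0,0]]'
python3 - <<'E'
from h import *
st(); s=cam('side'); c,o,im=bolt(.105,save='w5.png',guess=(.4958,-.0424)); print(o)
g=lambda c,x0,y0,x1,y1,W,Hh:cv2.resize(cv2.cvtColor(np.asarray(c['pixels'])[y0:y1,x0:x1],cv2.COLOR_RGB2BGR),(W,Hh),interpolation=cv2.INTER_CUBIC)
b=cv2.imread('pics/cw5.png')[:400,:400]
cv2.imwrite('pics/q2.png',np.hstack([b,g(s,315,185,365,235,400,400)]))
for z in(.061,.075,.083,.085,.105,.113): print(z,((proj(s,[.496,-.0424,z])-[315,185])*8).round(0))
H,S,V=cv2.split(cv2.cvtColor(im,cv2.COLOR_RGB2HSV)); 
m=(V<115).astype(np.uint8); n,l,st_,ce=cv2.connectedComponentsWithStats(m); print([x.tolist() for x in st_[1:] if x[4]>50])
E
```

```text
time: 29.32
ee_pos: [0.4627, -0.0169, 0.238]
eef_rot: [0.947, -0.321, -0.0, 0.0]
ft_force: [0.1, -0.7, -0.9]
width: 0.0868
grip_force: 0.0
t 29.325 p [ 0.4627 -0.0169  0.238 ] yaw -0.6528 tilt [-0.0003 -0.0005] F [ 0.1 -0.7 -0.9] M [ 0.06  0.02 -0.06] w 0.0868 g 0.0 q [ 0.16 -0.03 -0.22  1.82 -0.01  1.34 -2.28]
(np.int64(276), np.int64(97))
0.061 [195. 251.]
0.075 [195. 221.]
0.083 [196. 204.]
0.085 [196. 199.]
0.105 [197. 156.]
0.113 [197. 138.]
[[24, 21, 44, 46, 763]]
```

View pics/q2.png

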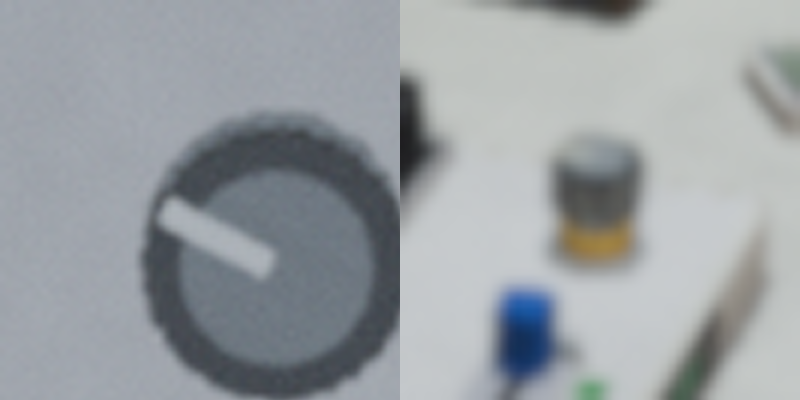

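Now the head is clear. Its top is at about 0.105 m in the side view (crop y 156), the mark hasn't moved noticeably, and the lock is at its stop. I'll regrip, checking the height before closing.

```bash
python3 -m pendant '[[-1,0.14,0,0,0,0,0],[-1,0.14,0,0.15,0,0,0],[-1,0.14,0,0.3,0,0,0],[-1,0.14,0,0.38,0,0,0],[-1,0.14,0,0.38,0,0,0]]'
python3 - <<'E'
from h import *
st(); print(plan([.496,-.0425,.096],-.5694))
E
```

```text
time: 30.05
ee_pos: [0.4945, -0.0424, 0.1218]
eef_rot: [0.947, -0.321, -0.003, 0.001]
ft_force: [0.9, 0.6, -0.5]
width: 0.0869
grip_force: 0.0
t 30.05 p [ 0.4945 -0.0424  0.1218] yaw -0.6532 tilt [-0.0056  0.0003] F [ 0.9  0.6 -0.5] M [ 0.09  0.06 -0.02] w 0.0869 g 0.0 q [ 0.18  0.14 -0.2   1.9   0.03  1.11 -2.26]
(array([ 0.0046, -0.0031,  0.0858]), array([ 0.0014,  0.0023, -0.04  ]))
```

```bash
python3 -m pendant '[[-1,0.002,-0.001,0.04,0,0,0],[-1,0.002,-0.001,0.084,0,0,0],[-1,0.002,-0.001,0.084,0,0,0],[-1,0.002,-0.001,0.084,0,0,0]]' ; python3 -m pendant '[[1,0,0,0,0,0,0],[1,0,0,0,0,0,0],[1,0,0,0,0,0,0],[1,0,0,0,0,0,0],[1,0,0,0,0,0,0]]' 30;  python3 -m pendant '[[1,0,0,0,0,0,0],[1,0,0,0,0,0,0]]' 30
```

```text
time: 30.55
ee_pos: [0.4971, -0.0422, 0.0996]
eef_rot: [0.947, -0.321, 0.0, -0.0]
ft_force: [-0.8, 0.5, -0.4]
width: 0.0872
grip_force: 0.0
time: 31.18
ee_pos: [0.4968, -0.0422, 0.0993]
eef_rot: [0.947, -0.321, 0.0, 0.0]
ft_force: [-0.2, 0.0, 0.7]
width: 0.0453
grip_force: 0.0
time: 31.42
ee_pos: [0.4968, -0.0421, 0.0992]
eef_rot: [0.947, -0.321, 0.0, 0.0]
ft_force: [0.3, 0.1, -0.6]
width: 0.0249
grip_force: 0.0
```

There's no contact at 25 mm width, so the fingers are above the head at this height. I'll reopen and go about 11 mm deeper. That is safe because the boss is narrower than the head.

```bash
python3 -m pendant '[[-1,0,0,0,0,0,0],[-1,0,0,0,0,0,0],[-1,0,0,0,0,0,0],[-1,0,0,0,0,0,0],[-1,0,0,0,0,0,0],[-1,0,0,0,0,0,0]]' ; python3 -m pendant '[[-1,0,0,0.012,0,0,0],[-1,0,0,0.025,0,0,0],[-1,0,0,0.037,0,0,0],[-1,0,0,0.037,0,0,0],[-1,0,0,0.037,0,0,0]]';  python3 -m pendant '[[1,0,0,0,0,0,0],[1,0,0,0,0,0,0],[1,0,0,0,0,0,0],[1,0,0,0,0,0,0],[1,0,0,0,0,0,0],[1,0,0,0,0,0,0]]' 30
```

```text
time: 32.17
ee_pos: [0.4969, -0.0422, 0.0993]
eef_rot: [0.947, -0.321, 0.0, 0.0]
ft_force: [0.1, 0.3, 0.0]
width: 0.0773
grip_force: 0.0
time: 32.8
ee_pos: [0.4969, -0.0422, 0.0882]
eef_rot: [0.947, -0.321, 0.0, 0.0]
ft_force: [0.5, -0.5, 0.2]
width: 0.0867
grip_force: 0.0
time: 33.55
ee_pos: [0.4965, -0.0427, 0.0882]
eef_rot: [0.947, -0.321, -0.0, 0.0]
ft_force: [-2.1, -1.7, 4.4]
width: 0.0368
grip_force: 30.0
```

```bash
python3 -m pendant '[[1,0,0,0,0,0,0.012],[1,0,0,0,0,0,0.025],[1,0,0,0,0,0,0.025],[1,0,0,0,0,0,0.025],[1,0,0,0,0,0,0.025],[1,0,0,0,0,0,0.025]]'
python3 - <<'E'
from h import *
st()
t=cam('top');H,S,V=cv2.split(cv2.cvtColor(np.asarray(t['pixels'])[205:240,265:320],cv2.COLOR_RGB2HSV));m=(H>100)&(H<130)&(S>130)
if m.any():
    q=np.argwhere(m).mean(0)[::-1]+[265,205]; print('lock',onz(t,*q,.099).round(4))
E
```

```text
time: 34.3
ee_pos: [0.4966, -0.0426, 0.0882]
eef_rot: [0.938, -0.346, -0.0, 0.0]
ft_force: [-3.8, -4.5, 3.8]
width: 0.0367
grip_force: 30.0
t 34.3 p [ 0.4966 -0.0426  0.0882] yaw -0.7059 tilt [-0.0005 -0.0005] F [-3.8 -4.5  3.8] M [-0.74  0.91  0.04] w 0.0367 g 30.0 q [ 0.17  0.18 -0.19  1.93  0.04  1.03 -2.32]
lock [0.4633 0.0558 0.099 ]
```

```bash
python3 -c "
from h import *
print(r.close_job())"
```

```text
the job is handed in; nothing more can be done
None
```

Handed in at about 34 s: the lock is at its end stop, and the bolt dropped in and was then turned forward about one turn (roughly 6.3–6.4 rad by the mark and the arm's turn). The gripper holds the head at 30 N; one regrip closed on top of the head at about 7 N before I went deeper, and I did not re-check the other bench items by camera at the end.

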